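# Put the palm tamper away in the pop-out drawer

### The job

Press the front of the low steel accessory unit's drawer so that its touch latch lets go and it springs all the way out, and stand the palm tamper upright in the drawer's empty compartment, setting it down rather than dropping it. Then push the drawer gently (no slamming) back in until it latches, so that it stays shut with its front flush when you let go; leave the other things on the counter where they stand.

Things in the scene. Friction and masses are not known exactly. Their poses are not given: they have to be found in the camera images.
- unit: Low stainless-steel box fixed on the counter, 225 deep x 260 wide x 66 high mm, two upside-down white cups (52 high) at the back of its top, a black drawer in its front; the top starts 28 mm behind the front. Origin on the counter below the middle of the front. Its x axis points into the unit (away from the front), y to the left for one who faces the front, z up.
- drawer (a joint): Drawer travel (m) along the unit's -x: 0 latched and flush, 0.12 sprung fully out, -0.011 pressed in to its stop. Latched: press in 8 mm or more (about 6 N; to the stop is fine), draw back, and it springs out by itself in about 1 s. Out: push it in (3 to 6 N) to its stop (9 mm or more past flush), draw back: it catches and rests at 0. Pushed less, it springs out; pressed again, it opens.
- front_mid (a point): Middle of the outer face of the drawer front; moves with the drawer, axes as unit. The front is a plain black panel without handle, 236 wide x 57 high x 15 mm thick, reaching from 7 to 64 mm above the counter; this point is 40 mm above it. Pressing anywhere on the panel works.
- tray_mid (a point): Floor centre of the drawer's empty compartment, 12 mm above the counter, 65.5 mm behind the front's outer face, 40 mm left of its middle; moves with the drawer, axes as unit. Inside 101 mm along x by 148 along y; walls 30 mm above its floor, front panel 52. A round filter basket fills the narrow compartment at right. At travel 0.12 it is wholly clear of the unit.
- tamper: Palm tamper: solid polished-steel puck, 42 mm tall, 300 g or so. Round base 58 mm across and 10 mm high, above it a grip 49 mm across from 14 to 38 mm height. Stands on its base on the counter; origin at the centre of the base's underside, z up.
- jug: Open steel milk jug with a side handle, 76 mm across, 95 mm high: leave alone. Origin at the centre of its underside.
- cup: White espresso cup, 72 mm across the rim, 60 mm high: leave alone. Origin at the centre of its underside.
- shaker: Steel cocoa shaker, 58 mm across, 96 mm high: leave alone. Origin at the centre of its underside.
- syrup: Amber syrup bottle, 68 mm across, 210 mm high: leave alone. Origin at the centre of its underside.
Things that resemble listed ones, but are neither listed nor needed, are in the scene too. What is shaped like the tamper but red or turquoise is not meant.

How it is judged:
By the outcome, as a careful person would: the job done as asked, in the order asked, and still so for the second after the job is handed in, with the robot touching nothing.
It also fails if it takes over 64 s, if anything falls off the work surface, if the arm or the gripper's body presses on something with over 40 N, if the wrist force passes 120 N, or if a joint passes its speed limit or range.

### The arm

A 6-joint arm with a two-finger parallel gripper is mounted at the origin on the work surface. World frame = base frame: x ahead of the robot, y to its left, z up, the work surface at z = 0. Lengths are in m, angles in rad, forces in N, time in s.
With the tool pointing down it reaches from about 0.35 to 0.875 m from the base axis. Payload 4.2 kg.
Tool frame: the origin (TCP) lies at the very end of the fingers, on their centre line; the grasp point (between the pads) lies 19 mm behind it (manip.pinch_z is the z of the grasp point in the tool frame, in m); z points along the fingers, y is the line along which they close (so a half turn about z gives the same grasp; the last joint's range is limited). The gripper opens to 85 mm and grips with 20 to 120 N. Pads are 22 mm wide; open, the fingers measure 114 mm over their backs; the gripper's body (76 mm by 85 mm) begins 54 mm behind the grasp point. The pads swing forward as they close: fully open they stand 13 mm farther back than shut.
Start: joints at [0.259, 0.385, 0.008, 0, -1.194, -0.259], TCP at [0.625, 0, 0.231] pointing down, gripper open.
Joint ranges: [-3.14, 3.14], [-1.21, 2.06], [-1.07, 1.41], [-3.16, 2.05], [-2.99, -0.16], [-3.1, 3.1]. Speed limits (rad/s): [2.79, 2.79, 3.14, 3.14, 3.14, 3.14].

### API

Orientations are given as a rotation vector (axis times angle).
In Python, from bench import manip, grab_frame, calibration, hand_in, status gives the robot as it stands. Calls block until the motion is done:
- manip.move_ptp(position, orientation): joint-space move of the TCP to a pose.
- manip.move_l(position, rot=None, feed=0.15, force_limit=None): straight line of the TCP; rot=None keeps the orientation; feed is the mean speed in m/s. With force_limit (N) it stops when the force on the tool has changed by that much, and returns True; else False.
- manip.goto_joints(angles): joint-space move.
- manip.move_gripper(opening, grip_force=None): finger opening in m; grip_force is the grip in N (None keeps the last); returns when the fingers have stopped.
- manip.wait(seconds).
- manip.inverse_kinematics(position, orientation): joint angles nearest the present ones, or None.
- grab_frame(name): name is "scene" or "side" or "wrist"; returns the picture (384x512x3 uint8, red, green, blue); there is no depth.
- calibration(name): a dict with "intrinsics" (3x3 intrinsics, pixels), "world_to_cam" (4x4, takes a point from world to camera coordinates). Camera axes: x right, y down, z forward; pixel columns grow to the right and rows downward; lengths in m; the calibration is good to about 2 mm. A picture is of the moment at which its call begins: read the wrist's pose just before it. calibration takes no time and is no camera call; for the wrist camera it gives the pose at the moment of the call.
A pose or a line that the arm cannot do raises manip.IKError and nothing moves.
- hand_in(): hands the job in; it is judged then, once.
Readings, each from a call of its own:
- status.current_time(): time.
- status.current_qpos(): joint angles.
- status.current_joint_velocities(): joint speeds.
- status.current_tau(): joint torques, N m.
- status.current_ee_pos(): TCP position.
- status.current_ee_rot(): TCP orientation.
- status.current_contact_force(): force on the tool from outside, world axes, zero at the start.
- status.current_torque(): the same for the moment, N m.
- status.current_width(): finger opening in m.
- status.current_finger_force(): force on a finger pad.
Only numpy, scipy, OpenCV 4.12 (cv2) and the standard library are available. Lean on these libraries where they do the work, as an engineer would, in place of code of your own. Each camera call takes 0.05 s, during which the arm holds its last target. There are 200 camera calls.

## Working session

There is one attempt and no reset: what is moved stays moved. The work goes in short steps, each a Python script; the robot and the scene stay as the last script left them, time stands still between calls to the robot, and variables do not carry over. Pictures are saved under pics/ and viewed, at most 10 in all, crops included, and the job is handed in when it is done.

```bash
mkdir -p pics; ls
python3 - <<'E'
from bench import *
import cv2,numpy as np
a=grab_frame("scene");b=grab_frame("side")
cv2.imwrite('pics/scene0.png',a[...,::-1]);cv2.imwrite('pics/side0.png',b[...,::-1])
print(status.current_time(),status.current_ee_rot(),manip.pinch_z)
for n in("scene","side","wrist"):
  c=calibration(n);T=np.array(c['world_to_cam']);print(n,np.array(c['intrinsics'])[0],(-T[:3,:3].T@T[:3,3]).round(3),T[2,:3].round(2))
E
```

```text
pics
0.1 [ 2.22024177e+00 -2.22060807e+00 -2.03969276e-03] -0.0187
scene [390.90903212   0.         248.5389336 ] [1.197 0.124 0.761] [-0.66 -0.09 -0.74]
side [444.64698315   0.         248.01958687] [ 0.237 -0.809  0.924] [ 0.25  0.68 -0.69]
wrist [292.30348214   0.         250.66866151] [ 0.626 -0.075  0.373] [-0.    0.29 -0.96]
```

View pics/scene0.png

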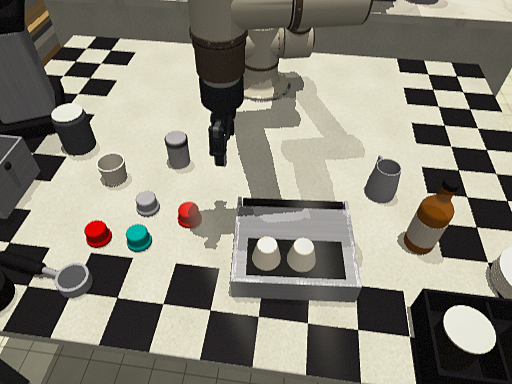

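View pics/side0.png

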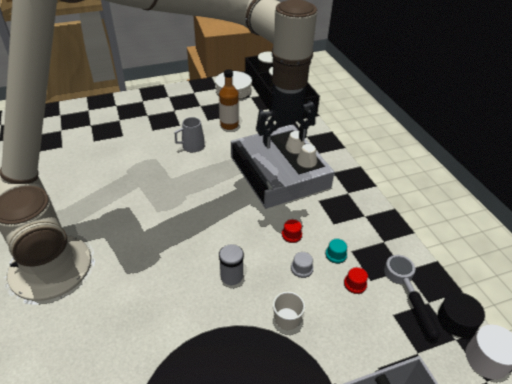

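Scene picture: candidates for the tamper are grey at (147,203), red at (97,233) and (188,214), and turquoise at (138,237). In the side view the grey one is at (302,264). I choose the grey one. The unit's front faces the robot (scene: black strip near (295,203)). I'll check with a close crop.

Run:
```python
import cv2,numpy as np
a=cv2.imread('pics/scene0.png');b=cv2.imread('pics/side0.png')
f=lambda i,x,y:cv2.resize(i[y:y+100,x:x+133],(400,300),interpolation=cv2.INTER_CUBIC)
cv2.imwrite('pics/c1.png',np.vstack([np.hstack([f(a,80,170),f(a,230,190)]),np.hstack([f(b,250,210),f(b,215,110)])]))
```

```text
(no output)
```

View pics/c1.png

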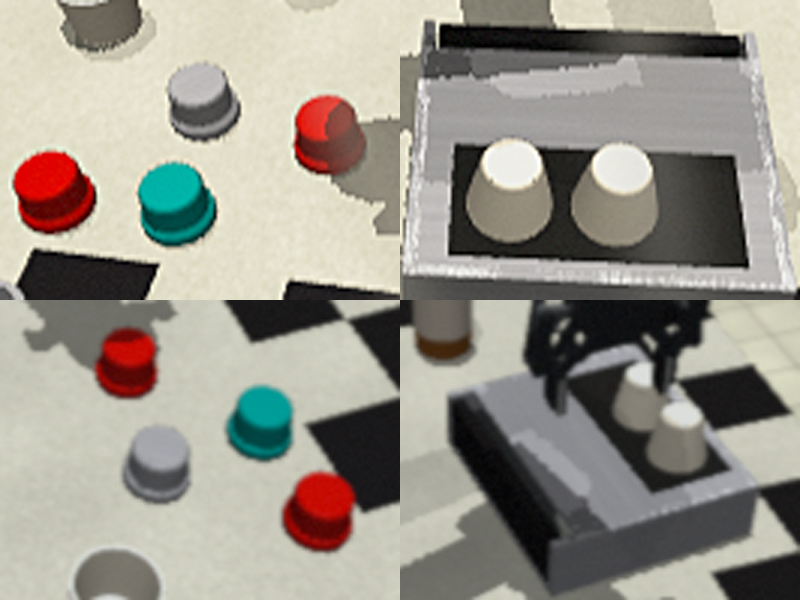

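The close crop confirms the plain grey puck at scene (147,200) and side (303,261). The red and turquoise ones are decoys. The unit's top corners in the scene view are (239,197), (347,202), (231,278) and (362,286). In the side view they are (232,143) and (333,173).

```bash
cat > h.py <<'E'
from bench import *
import cv2,numpy as np
from scipy.spatial.transform import Rotation as R
def cast(name,uv,z,c=None):
    c=c or calibration(name);T=np.array(c['world_to_cam']);K=np.array(c['intrinsics'])
    o=-T[:3,:3].T@T[:3,3];d=T[:3,:3].T@np.linalg.solve(K,[*uv,1]);return o+d*(z-o[2])/d[2]
def project(name,p,c=None):
    c=c or calibration(name);q=np.array(c['intrinsics'])@(np.array(c['world_to_cam'])@[*p,1])[:3];return q[:2]/q[2]
def tool(x,y):  # rotvec: tool z down, tool y axis along yaw angle of (x,y)
    Y=np.array([x,y,0])/np.hypot(x,y);Z=np.array([0,0,-1.]);return R.from_matrix(np.c_[np.cross(Y,Z),Y,Z]).as_rotvec()
E
python3 - <<'E'
from h import *
for n,uv,z in [("scene",(146.5,198.3),.042),("side",(303.2,258.2),.042)]: print(n,'tamper',cast(n,uv,z).round(4))
for n,uv in [("scene",(238.6,197.3)),("scene",(347,202)),("scene",(231.3,278)),("scene",(361.7,286.4)),("side",(231.6,143.2)),("side",(333,173))]: print(n,uv,cast(n,uv,.066).round(4))
print(cast("side",(266,207),0).round(4))
print(R.from_rotvec(status.current_ee_rot()).as_matrix().round(2))
for n,uv in [("jug",(382,196)),("shaker",(178,163)),("cup",(112,182)),("syrup",(420,247)),("red",(188,222)),("tq",(138,245)),("red2",(98,242))]:print(n,cast("scene",uv,0).round(3))
E
```

```text
scene tamper [ 0.6085 -0.2034  0.042 ]
side tamper [ 0.6034 -0.21    0.042 ]
scene (238.6, 197.3) [0.5946 0.022  0.066 ]
scene (347, 202) [0.5734 0.276  0.066 ]
scene (231.3, 278) [0.8087 0.0402 0.066 ]
scene (361.7, 286.4) [0.7915 0.2977 0.066 ]
side (231.6, 143.2) [0.5672 0.2619 0.066 ]
side (333, 173) [0.8062 0.0322 0.066 ]
[0.5953 0.0238 0.    ]
[[-0. -1. -0.]
 [-1.  0. -0.]
 [ 0.  0. -1.]]
jug [0.481 0.381 0.   ]
shaker [ 0.435 -0.176  0.   ]
cup [ 0.531 -0.332  0.   ]
syrup [ 0.631  0.455 -0.   ]
red [ 0.634 -0.098  0.   ]
tq [ 0.717 -0.198 -0.   ]
red2 [ 0.722 -0.293  0.   ]
```

```bash
cat >> h.py <<'E'
yaw=.095;ux=np.array([np.cos(yaw),np.sin(yaw),0]);uy=np.array([-ux[1],ux[0],0]);ROT=tool(*uy[:2])
F0=np.array([.580,.148,0])   # front middle (estimate)
P=lambda x,y,z,F=F0:F+ux*x+uy*y+[0,0,z]
E
python3 - <<'E'
from h import *
manip.move_gripper(0)
manip.move_ptp(P(-.08,0,.2),ROT);manip.move_l(P(-.05,0,.03),feed=.2)
f=status.current_contact_force()
r=manip.move_l(P(.03,0,.03),feed=.03,force_limit=2.5)
p=status.current_ee_pos();print(r,p,(p-F0)@ux,status.current_contact_force()-f)
r=manip.move_l(P(.05,0,.03),feed=.03,force_limit=15)
p=status.current_ee_pos();print(r,(p-F0)@ux,status.current_contact_force()-f)
manip.move_l(P(-.18,0,.03),feed=.25)
manip.wait(.3);print(status.current_contact_force()-f,status.current_time())
cv2.imwrite('pics/s1.png',cv2.resize(grab_frame("side")[90:290,180:400,::-1],(660,600)))
E
```

```text
True [0.56741717 0.14654811 0.02929016] -0.012663811245285298 [-0.03896761 -0.3691609   0.06086096]
True -0.0036333297309778458 [-5.46813023  0.56422834  4.00960726]
[ 0.39264534  0.40868547 -0.43164155] 6.8667
```

View pics/s1.png

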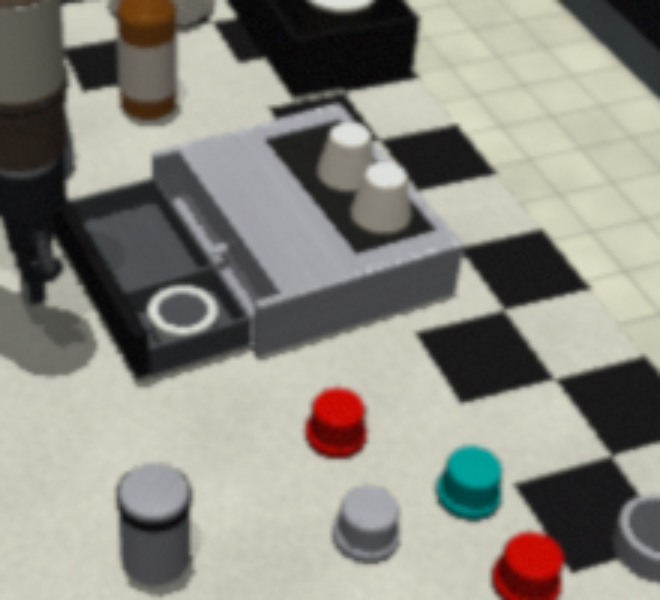

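The drawer is sprung fully out: basket at right, big compartment empty at left. Next I look at the tamper from near with the wrist camera.

Run:
```python
from h import *
manip.move_l(P(-.18,0,.2),feed=.4);manip.move_ptp([.606,-.207,.16],ROT);manip.move_gripper(.085)
c=calibration("wrist");im=grab_frame("wrist");np.save('w.npy',im)
v=[project("wrist",(.606,-.207,z),c) for z in (0,.042)];print(v,c['world_to_cam'],status.current_time())
o=im[...,::-1].copy()
for q in v: cv2.circle(o,tuple(int(i) for i in q),2,(0,255,0),-1)
cv2.imwrite('pics/w1.png',cv2.resize(o,(800,600)))
hsv=cv2.cvtColor(im,cv2.COLOR_RGB2HSV);print(im[::40,::64].tolist()[4:7])
import json;json.dump({k:np.array(x).tolist() for k,x in c.items()},open('w.json','w'))
```

```text
[array([251.13802811, 177.20470803]), array([251.2070552 , 187.95954363])] [[-9.41319994e-02  9.95559725e-01 -1.57177268e-05  2.63623312e-01]
 [ 9.51877159e-01  9.00063578e-02  2.92965408e-01 -5.76454415e-01]
 [ 2.91665976e-01  2.75624583e-02 -9.56123041e-01  1.39376031e-01]
 [ 0.00000000e+00  0.00000000e+00  0.00000000e+00  1.00000000e+00]] 9.8
[[[184, 183, 175], [185, 185, 176], [188, 187, 178], [123, 123, 116], [67, 69, 71], [120, 120, 114], [115, 115, 109], [185, 184, 176]], [[182, 181, 173], [177, 177, 168], [188, 188, 179], [116, 115, 109], [99, 100, 102], [98, 98, 92], [118, 116, 111], [186, 187, 178]], [[182, 181, 172], [186, 186, 178], [186, 184, 176], [185, 185, 178], [169, 169, 162], [162, 161, 153], [94, 93, 88], [81, 81, 78]]]
```

View pics/w1.png

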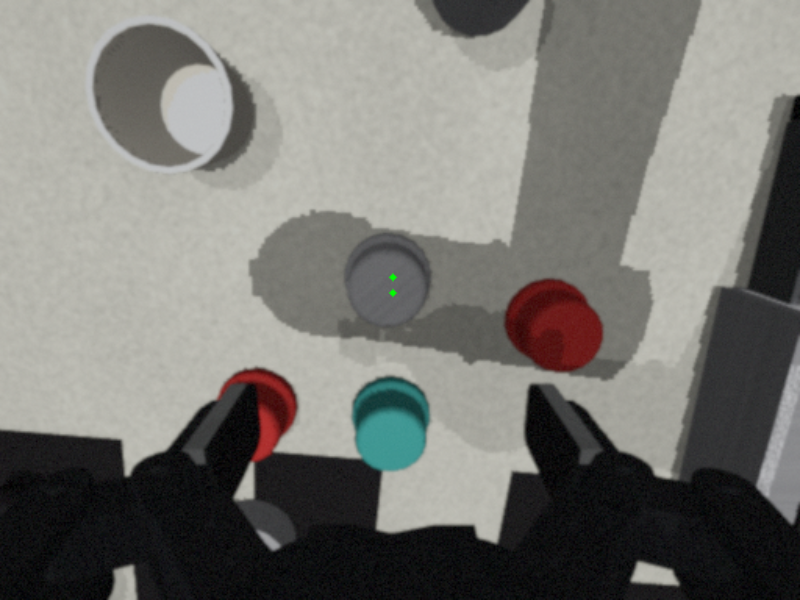

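The tamper's top disc is at wrist pixel (247.7,183.7) and its base at (248.3,176.6). My estimate is a few mm off. I cast both points, correct and grasp.

Run:
```python
from h import *
import json
c=json.load(open('w.json'))
a=cast("wrist",(247.7,183.7),.040,c);b=cast("wrist",(248.3,176.6),.005,c);print(a,b)
t=(a+b)/2
if np.linalg.norm(a-b-[0,0,.035])<.006:
  manip.move_l([t[0],t[1],.008],feed=.12)
  manip.move_gripper(.03,40)
  print(status.current_width(),status.current_finger_force())
  z0=status.current_contact_force()
  manip.move_l([t[0],t[1],.18],feed=.15)
  print(status.current_width(),status.current_contact_force()-z0,status.current_ee_pos(),status.current_time())
  c=calibration("wrist");cv2.imwrite('pics/w2.png',cv2.resize(grab_frame("wrist")[...,::-1],(640,480)))
```

```text
[ 0.60278206 -0.2105703   0.04      ] [ 0.60442326 -0.21013302  0.005     ]
0.04931597979097459 37.075460127298356
0.04900596417098861 [ 1.32470683  0.04473121 -9.42345767] [ 0.60282715 -0.21013669  0.1785284 ] 12.95
```

View pics/w2.png

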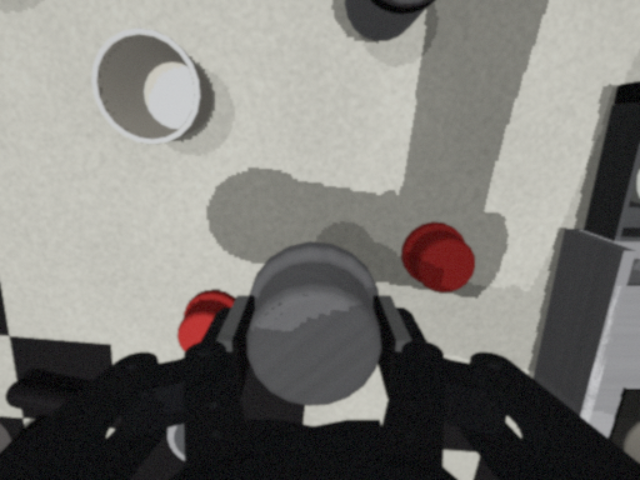

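The tamper is held upright between the pads at 49 mm. I carry it over the tray and check the tray position in the wrist view.

Run:
```python
from h import *
T=P(-.0575,.04,0)
manip.move_ptp([*T[:2],.17],ROT);manip.wait(.2)
c=calibration("wrist");o=np.ascontiguousarray(grab_frame("wrist")[...,::-1])
o=cv2.resize(o,(800,600))
for dx,dy in [(-.0505,-.074),(-.0505,.074),(.0505,-.074),(.0505,.074)]:
  q=project("wrist",T+ux*dx+uy*dy+[0,0,.042],c)*1.5625;cv2.circle(o,tuple(int(i) for i in q),3,(0,255,0),-1);print(q)
cv2.imwrite('pics/w3.png',o);print(T,status.current_ee_pos(),status.current_contact_force(),status.current_time())
s=np.ascontiguousarray(grab_frame("scene")[...,::-1])
for dx,dy in [(-.0505,-.074),(-.0505,.074),(.0505,-.074),(.0505,.074)]:
  q=project("scene",T+ux*dx+uy*dy+[0,0,.042]);s[int(q[1]),int(q[0])]=(0,255,0)
cv2.imwrite('pics/s3.png',cv2.resize(s[130:280,190:390],(800,600),interpolation=0))
```

```text
[266.19235319 204.90011092]
[521.37295816 204.33169856]
[279.14126258 364.57248195]
[508.68237835 364.12308087]
[0.51896499 0.18236535 0.        ] [0.51931153 0.18163721 0.16993239] [ 0.31600418 -0.08161562 -3.08699842] 14.7417
```

View pics/w3.png

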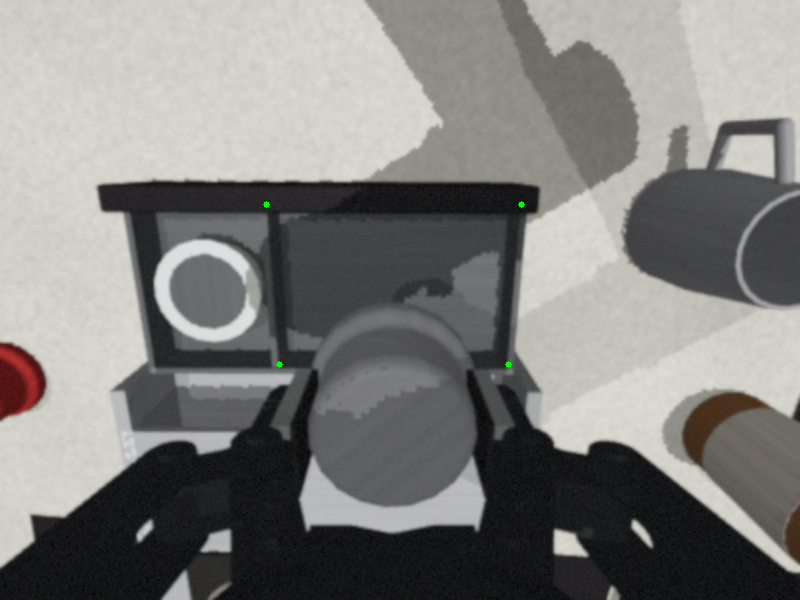

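The tray matches the projected corners within about 4 mm: compartment at px (284–508, 210–355), basket at left in the view. I set the tamper down.

Run:
```python
from h import *
T=P(-.0575,.04,0)
manip.move_l([*T[:2],.04],feed=.12);manip.wait(.2)
r=manip.move_l([*T[:2],.012],feed=.02,force_limit=3)
print(r,status.current_ee_pos(),status.current_contact_force())
manip.move_gripper(.07);manip.wait(.2);print(status.current_contact_force())
manip.move_l([*T[:2],.17],feed=.12)
print(status.current_time())
cv2.imwrite('pics/w4.png',cv2.resize(grab_frame("wrist")[...,::-1],(640,480)))
```

```text
True [0.51893222 0.18236164 0.02109653] [-1.33941672 -0.52287663  3.01070783]
[ 0.01220505 -0.06402035 -0.5320043 ]
19.0917
```

View pics/w4.png

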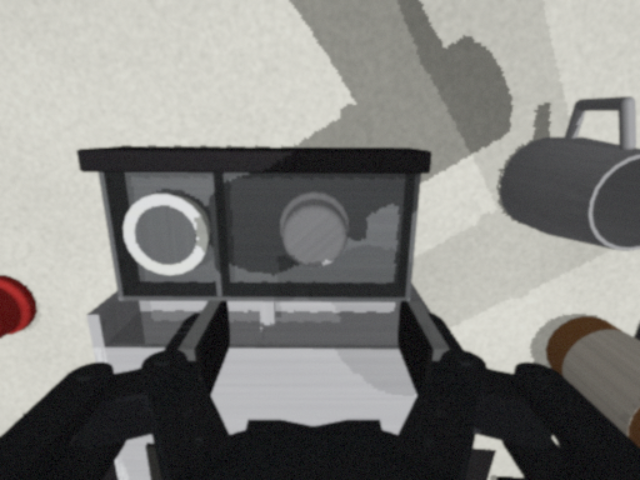

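```bash
python3 - <<'E'
from h import *
manip.move_ptp(P(-.18,0,.17),ROT);manip.move_gripper(0);manip.move_l(P(-.18,0,.03),feed=.15);manip.wait(.2)
f=status.current_contact_force()
r=manip.move_l(P(-.03,0,.03),feed=.04,force_limit=14)
print(r,(status.current_ee_pos()-F0)@ux,status.current_contact_force()-f)
if not r:
  r=manip.move_l(P(.01,0,.03),feed=.015,force_limit=10);manip.wait(.2)
  print(r,(status.current_ee_pos()-F0)@ux,status.current_contact_force()-f)
  manip.move_l(P(-.03,0,.03),feed=.03);manip.wait(.5)
  print(status.current_contact_force()-f)
  manip.move_l(P(-.16,0,.03),feed=.12);manip.move_l(P(-.16,0,.15),feed=.2);manip.wait(1)
print(status.current_time())
a=grab_frame("scene")[150:300,150:350,::-1];b=grab_frame("side")[100:250,190:390,::-1]
cv2.imwrite('pics/e.png',cv2.resize(np.vstack([a,b]),(400,600)))
c=calibration("wrist");cv2.imwrite('pics/e2.png',grab_frame("wrist")[...,::-1])
E
python3 -c "
import cv2,numpy as np
a=cv2.imread('pics/e.png');b=cv2.imread('pics/e2.png');b=cv2.resize(b,(400,300))
cv2.imwrite('pics/e3.png',np.hstack([a,np.vstack([b,b*0])]))"
```

```text
False -0.030434121565314064 [-3.48002333 -3.10390584  1.09792788]
True -0.0043598434995199605 [-4.68449338  0.55217263  3.25873562]
[ 1.68538099 -0.13942123 -0.53026262]
32.075
```

View pics/e3.png

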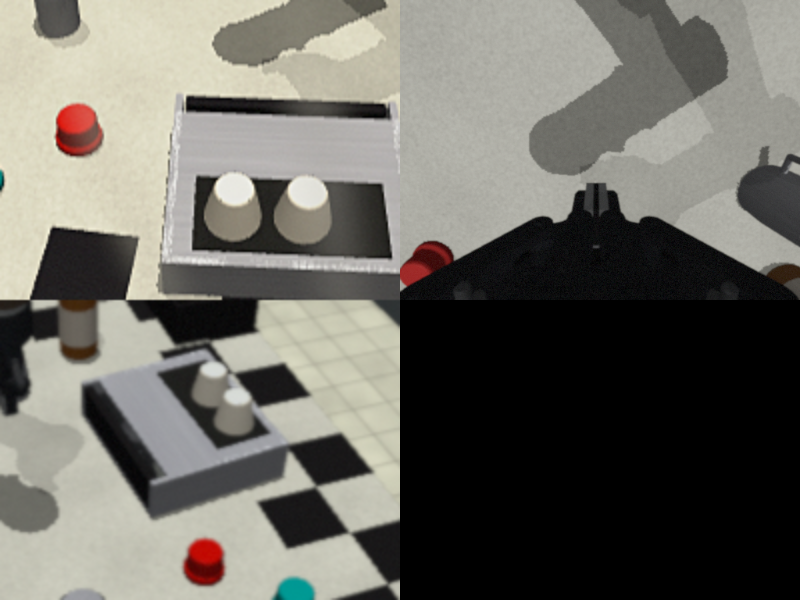

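The drawer is shut with its front flush in both views, the arm is clear, and the counter items I can see in the crops stand as before.

```bash
python3 -c "
from bench import hand_in
print(hand_in())"
```

```text
the job is handed in; nothing more can be done
None
```

I handed the job in at about 32 s: the drawer sprang out, I set the tamper upright in its empty compartment, and I pushed the drawer gently back until it latched flush; I saw nothing else on the counter disturbed, though the last pictures did not show all of it.

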